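# Point out the glasses, the file and the pipe end for a trainee at the vise

## Robot

A 6-joint arm with a two-finger parallel gripper is mounted at the origin on the work surface. World frame = base frame: x ahead of the robot, y to its left, z up, the work surface at z = 0. Lengths are in m, angles in rad, forces in N, time in s.
With the tool pointing down it reaches from about 0.375 to 0.9 m from the base axis. Payload 3.1 kg.
Tool frame: the origin (TCP) lies between the finger pads; the fingertips stand 19 mm ahead of it and the grasp point (between the pads) is the TCP; z points along the fingers, y is the line along which they close (so a half turn about z gives the same grasp; the last joint's range is limited). The gripper opens to 87 mm and grips with 3 to 60 N. Pads are 19 mm wide; open, the fingers measure 117 mm over their backs; the gripper's body (75 mm by 190 mm) begins 51 mm behind the grasp point.
Start: joints at [0.986, 0.527, 1.433, -0, 1.181, -0.178], TCP at [0.247, 0.574, 0.242] pointing down, gripper open.
Joint ranges: [-3.08, 3.08], [-0.75, 2.2], [0.22, 2.44], [-1.43, 4.57], [0, 2.65], [-2.85, 2.85]. Speed limits (rad/s): [2.79, 2.79, 3.14, 3.14, 3.14, 3.14].

## Interface

Orientations are given as a unit quaternion [x, y, z, w].
In Python, from station import * gives the robot as it stands.
- The arm moves only by the tool carry_out, never from a script. Its argument "rows" is a list of rows, each a list of 4 numbers: the shift along the tool's x, y, z in cm, then the turn about the tool's z in degrees. A call has 1 to 8 rows; each row is the pose to reach, as a shift and turn from the pose commanded when the call began, along the tool's axes at that moment; what a row does not reach only later rows make up. A row lasts 1/10 s, in which the tool goes at most 50 mm and 8.59 degrees, less where a joint would pass 70% of its speed; a pose out of reach is approached as far as the arm can. A call with a gripper value outside its range is refused whole. "jaw" is the opening, from -1 (shut) to 1 (fully open), so that 0 is half open, set as the call begins (left out, the last holds). The fingers move at their own pace and stop on an object; the grip force is fixed at half the most. Time passes only in rows, so rows that repeat a pose let the fingers close. It gives the time, the measured TCP pose, the force, the opening and the grip force at its end, in the units of the state.
- get_obs(): the state, without advancing time (a new reading comes with each control period).
- capture(name): name is "scene" or "side" or "wrist"; returns a dict with "img" (420x560x3 uint8, blue, green, red), "camera_matrix" (3x3 intrinsics, pixels), "R" (3x3) and "t" (3): a world point X has camera coordinates R X + t. Camera axes: x right, y down, z forward; pixel columns grow to the right and rows downward; lengths in m; the calibration is good to about 2 mm. The wrist camera is an equidistant fisheye: a pixel r from the principal point sees the ray r / f radians off the axis. A picture is of the moment at which its call begins. There is no depth.
- close_job(): hands the job in; it is judged then, once.
The state is a dict: "time": time; "joint_positions": joint angles; "qd": joint speeds; "joint_efforts": joint torques, N m; "eef_pos": TCP position; "tcp_rot": TCP orientation; "contact_force": force on the tool from outside, world axes, zero at the start; "moment": the same for the moment, N m; "gripper_width": opening from 0.0 (shut) to 1.0 (fully open); "finger_force": force on a finger pad.
Only numpy, scipy, OpenCV 4.12 (cv2) and the standard library are available. Lean on these libraries where they do the work, as an engineer would, in place of code of your own. Each camera call takes 0.05 s, during which the arm holds its last target. There are 200 camera calls.

## Task

Show the trainee how to take the burr out of the pipe by pointing, in the order in which they will be needed, at the folded safety glasses, then at the round file in the tray (not the flat or the half-round one), then at the bare sawn end of the pipe in the vise (not the end with the coupling). For each one bring the fingertips, pointing down, to just above it (2 or 3 cm clear) and hold them there for two seconds; finish while still pointing at the pipe's sawn end. Touch nothing at all, and do not point at the wrong files or at the coupling.

Things in the scene. Friction and masses are not known exactly. Their poses are not given: they have to be found in the camera images.
- glasses_top (a point): safety glasses with black rims and clear lenses, folded and lying on the bench with the lenses up, 146 mm wide, 44 mm deep, 31 mm high. The point is the middle of their top, 30 mm above the bench; its x axis runs along the 146 mm width, z up. Loose, 35 g. They lie between the tray and the vise.
- round_file: round (rat-tail) file: the only one with a slender round blade, 10 mm thick tapering to 6 mm. Loose, in any lane. Origin on the tray floor under mid-length, x towards the tip, z up. Wooden handle (26 mm thick) x -145 to -53 mm, ferrule, then steel blade x -36 to +144 mm. Blade top about 18 mm up at its root, 8 mm at the tip.
- flat_file: flat file: blade a 25 mm wide, 5.5 mm thick strip with parallel sides and a square end. Loose, in any lane. Origin on the tray floor under mid-length, x towards the tip, z up. Wooden handle (26 mm thick) x -145 to -53 mm, ferrule, then steel blade x -36 to +138 mm. Leave it alone.
- half_round_file: half-round file: blade 24 mm wide, 7 mm thick, tapering over its last 90 mm to a 7 mm point. Loose, in any lane. Origin on the tray floor under mid-length, x towards the tip, z up. Wooden handle (26 mm thick) x -145 to -53 mm, ferrule, then steel blade x -36 to +145 mm. Leave it alone.
- tray: fixed plywood file tray, 340 x 235 x 30 mm high, walls 5 mm, two dividers along x make three lanes 72 mm wide, centres 77 mm apart. Origin under its centre on the bench, x along the lanes. It stands on one side of the robot and the vise on the other; which is which varies.
- vise: fixed cast bench vise with 100 mm jaws, 165 mm high. Origin on the bench under its swivel centre; +x points to the screw and its cross handle, jaws run along y. From x = -131 to +170 mm; widest things: jaws y = +-50 mm at z 100 to 165 mm, cross handle up to y = +-106 mm, z 40 to 125 mm, at x = 148 mm.
- sawn_end (a point): centre of the bare sawn end of the pipe (27 mm outside diameter, open bore), on the pipe's axis, 154 mm above the bench: the end to point at. Pipe and jaws run along y; this end faces +y of the vise and sticks out 32 to 48 mm from the jaws, whose tops are 11 mm above the pipe's axis. z up; the pipe's top is 13.5 mm above the point.
- coupling_end (a point): centre of the pipe's other end, which carries a coupling, a sleeve 36 mm in diameter and 38 mm long, same height, 208 mm from the sawn end. Do not point at this one.
- brush: flat bristle brush for sweeping up filings, wooden handle, 180 mm long, lying on the bench beyond the glasses; leave it alone. Loose.
- fitting: spare pipe coupling, 36 mm in diameter, 38 mm high, standing on the bench between the glasses and the brush; origin under its centre. Leave it alone. Loose.
Mind the look-alikes: they are no part of the job. Leave any green or turquoise look-alike of the part that bears glasses_top alone.

How it is judged:
On the way, in this order (a step that is already met when the one before it is completed fails the run):
1. fingertips held just above the safety glasses for two seconds (x of the grasp point in the frame of glasses_top between -0.072 and 0.072 m and y of the grasp point in the frame of glasses_top between -0.03 and 0.03 m and z of the grasp point in the frame of glasses_top between 0.012 and 0.085 m and (angle between the grasp point's own z axis and vertical below 0.8 rad or angle between the grasp point's own z axis and vertical above 2.34 rad)), for 1.8 s.
2. then held just above the round file for two seconds (x of the grasp point in the frame of round_file between -0.15 and 0.15 m and y of the grasp point in the frame of round_file between -0.03 and 0.03 m and z of the grasp point in the frame of round_file between 0.028 and 0.1 m and (angle between the grasp point's own z axis and vertical below 0.8 rad or angle between the grasp point's own z axis and vertical above 2.34 rad)), for 1.8 s.
3. then held just above the pipe's sawn end for two seconds (horizontal distance between the grasp point and sawn_end below 0.032 m and z of the grasp point in the frame of sawn_end between 0.03 and 0.095 m and (angle between the grasp point's own z axis and vertical below 0.8 rad or angle between the grasp point's own z axis and vertical above 2.34 rad)), for 1.8 s.
At the end, for the whole second after the job is handed in: The grasp point is within 32 mm sideways of the sawn end and 30 to 95 mm above its centre (fingertips roughly up to 60 mm above the pipe), tool within about 45 degrees of straight down; nothing loose has moved by more than 6 mm and all is at rest (all of step 3 and distance of each of glasses_top, round_file, flat_file, half_round_file, brush, fitting from where it was at the start of the episode below 0.006 m and linear speed of each of glasses, round_file, flat_file, half_round_file, brush, fitting below 0.02 m/s); the robot touches nothing.
It fails at once if the robot touches something (contact force between any of the fingers, the arm and anything else above 0.3 N).
It fails at once if a loose thing is shifted or lifted (distance of any of glasses_top, round_file, flat_file, half_round_file, brush, fitting from where it was at the start of the episode above 0.01 m).
It fails at once if the flat or the half-round file is pointed at (grasp point over it, fingertips within about 4 cm) ((x of the grasp point in the frame of flat_file between -0.145 and 0.145 m and y of the grasp point in the frame of flat_file between -0.02 and 0.02 m and z of the grasp point in the frame of flat_file between -0.02 and 0.075 m) or (x of the grasp point in the frame of half_round_file between -0.145 and 0.145 m and y of the grasp point in the frame of half_round_file between -0.02 and 0.02 m and z of the grasp point in the frame of half_round_file between -0.02 and 0.075 m)).
It fails at once if the coupling end is pointed at (grasp point within 60 mm of it) (distance between the grasp point and coupling_end below 0.06 m).
It also fails if it takes over 58 s, if anything falls off the work surface, if the arm or the gripper's body presses on something with over 40 N, if the wrist force passes 120 N, or if a joint passes its speed limit or range.

## Working session

There is one attempt and no reset: what is moved stays moved. The work goes in short steps, Python scripts to look and compute and a tool call to move; the robot and the scene stay as the last step left them, time stands still between calls to the robot, and variables do not carry over. Pictures are saved under pics/ and viewed, at most 10 in all, crops included, and the job is handed in when it is done.

Besides the shell and the picture viewer there is one more tool, called after "Request:" as name(argument=value, ...) on one line, values as JSON. carry_out: Moves the arm, as the interface text tells. Its arguments: {"type":"object","properties":{"rows":{"type":"array"},"jaw":{"type":"number"}},"required":["rows"]}

```bash
mkdir -p pics && cat > h.py <<'E'
from station import *
import numpy as np, cv2, json
def save(n,f):
    c=capture(n); cv2.imwrite(f'pics/{f}.png',c['img'])
    np.savez(f'pics/{f}.npz',K=c['camera_matrix'],R=c['R'],t=c['t']); return c
def ray(f,u,v,fish=False):
    d=np.load(f'pics/{f}.npz');K,R,t=d['K'],d['R'],d['t']
    x=(u-K[0,2])/K[0,0];y=(v-K[1,2])/K[1,1]
    if fish:
        r=np.hypot(x,y);s=np.tan(r)/r if r>1e-9 else 1;x*=s;y*=s
    return -R.T@t, R.T@np.array([x,y,1.])
def plane(f,u,v,z,fish=False):
    o,d=ray(f,u,v,fish);return (o+d*(z-o[2])/d[2]).round(4)
E
python3 - <<'E'
from h import *
for n in('scene','side','wrist'):
    c=save(n,n+'0');print(n,(-c['R'].T@c['t']).round(3),c['R'][2].round(2))
print(get_obs())
a=[cv2.imread(f'pics/{n}0.png') for n in('scene','side')]
cv2.imwrite('pics/w.png',cv2.imread('pics/wrist0.png'))
E
```

```text
scene [1.417 0.427 1.017] [-0.7  -0.28 -0.66]
side [-0.077 -0.726  0.631] [ 0.51  0.71 -0.49]
wrist [0.175 0.605 0.384] [ 0.26 -0.12 -0.96]
{'time': 0.15, 'joint_positions': array([ 9.85513054e-01,  5.28270835e-01,  1.43360743e+00, -1.36947168e-05,
        1.18141539e+00, -1.78528388e-01]), 'qd': array([ 0.0005598 , -0.00172183, -0.00327536, -0.00134878, -0.00237139,
        0.0007151 ]), 'joint_efforts': array([ 1.00609926e-03, -4.40431631e+01, -1.76842993e+01,  6.33636047e-02,
        5.52160491e-02, -9.17664784e-05]), 'eef_pos': array([0.24696132, 0.57355538, 0.2407854 ]), 'tcp_rot': array([ 2.01975686e-01,  9.79390167e-01, -7.91588070e-04, -3.11096760e-04]), 'contact_force': array([-0.19301935, -0.77940444, -0.9772782 ]), 'moment': array([0.01927533, 0.00414673, 0.00542482]), 'finger_force': 0.0, 'gripper_width': 0.9961615974685771}
```

View pics/scene0.png

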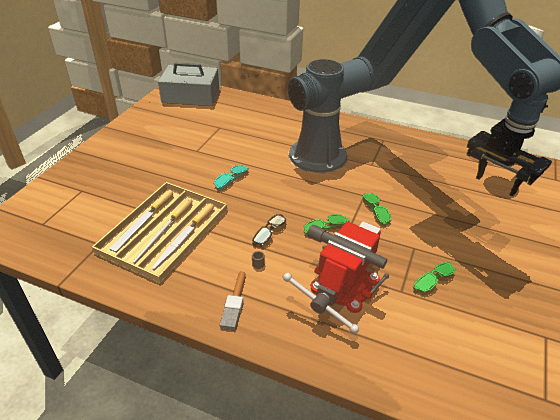

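View pics/side0.png

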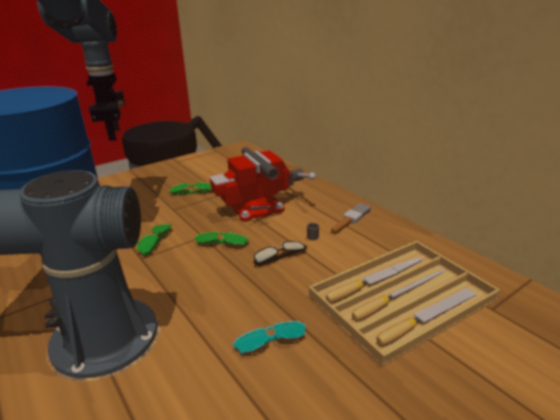

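View pics/wrist0.png

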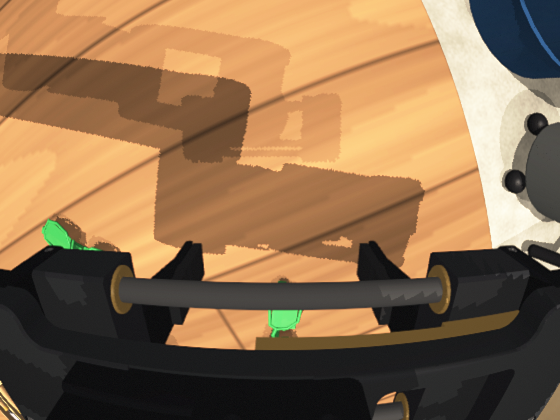

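The scene view shows the tray with three files at (160,230), the black-rimmed glasses at (269,230), the red vise at (350,265) with pipe ends near (313,232) and (380,262), and green/turquoise look-alikes. The side view shows the glasses at (280,253) and the tray at (405,295). The wrist view shows only bench and look-alikes. Next I'll zoom in on the files and the pipe.

```bash
python3 - <<'E'
import cv2,numpy as np
s=cv2.imread('pics/scene0.png');d=cv2.imread('pics/side0.png')
r=lambda i,x,y,w,h:cv2.resize(i[y:y+h,x:x+w],(400,300),interpolation=cv2.INTER_CUBIC)
# scene tray(90,178,144x108) scene vise/glasses(245,200,160x120); side tray(310,240,200x150); side vise(205,140,160x120)
cv2.imwrite('pics/z.png',np.vstack([np.hstack([r(s,88,178,144,108),r(s,245,200,160,120)]),np.hstack([r(d,310,240,200,150),r(d,200,140,160,120)])]))
E
```

```text
(no output)
```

View pics/z.png

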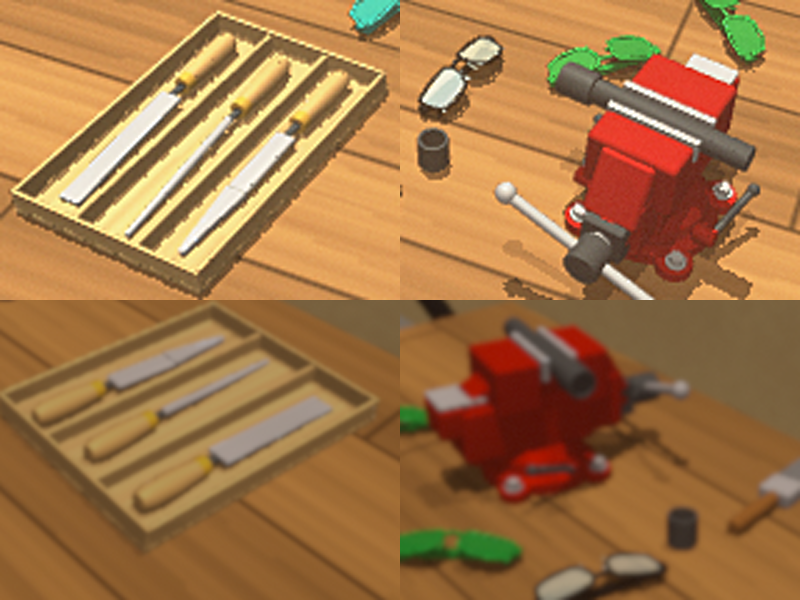

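The zoom shows the round file in the middle lane: slender blade, scene px handle end (192,200) and tip (134,263). The thick coupling is on the glasses side of the pipe at (315,233), and the bare sawn end is at (384,262).

```bash
python3 - <<'E'
from h import *
def tri(a,b):
    o1,d1=ray('scene0',*a);o2,d2=ray('side0',*b)
    s=np.linalg.lstsq(np.c_[d1,-d2],o2-o1,rcond=None)[0]
    p,q=o1+s[0]*d1,o2+s[1]*d2
    return ((p+q)/2).round(3),np.linalg.norm(p-q).round(4)
for n,a,b,z in(('glasses',(269.8,228),(280,251),.02),('handle',(191.7,200.3),(354,314),.02),('tip',(133.7,262.6),(444,271),.01),('coupl',(315,232.8),(271,171),.154),('sawn',(384.2,262.4),(245,150),.154)):
    print(n,plane('scene0',*a,z),plane('side0',*b,z),*tri(a,b))
c=cv2.imread('pics/scene0.png')
for n,p in(('lensA',(262,236)),('lensB',(277,221))):print(n,plane('scene0',*p,.028))
from scipy.spatial.transform import Rotation as Rr
print(Rr.from_quat(get_obs()['tcp_rot']).as_matrix().round(3))
E
```

```text
glasses [0.4439 0.0044 0.02  ] [ 0.4463 -0.0018  0.02  ] [0.446 0.002 0.019] 0.006
handle [ 0.426  -0.2732  0.02  ] [ 0.4304 -0.2794  0.02  ] [ 0.428 -0.276  0.02 ] 0.0077
tip [ 0.7142 -0.2895  0.01  ] [ 0.7131 -0.297   0.01  ] [ 0.714 -0.294  0.008] 0.0053
coupl [0.5446 0.1742 0.154 ] [0.5473 0.1731 0.154 ] [0.546 0.174 0.155] 0.0024
sawn [0.5747 0.3617 0.154 ] [0.579  0.3592 0.154 ] [0.578 0.361 0.155] 0.0041
lensA [0.4918 0.0006 0.028 ]
lensB [0.4149 0.0153 0.028 ]
[[-0.918  0.396 -0.001]
 [ 0.396  0.918 -0.001]
 [ 0.    -0.002 -1.   ]]
```

Request:
carry_out(rows=[[-2, -2.2, 0, 0], [-5, -5.5, 0, 0], [-8, -8.8, 0, 0], [-11, -12.1, 0, 0], [-14, -15.4, 0, 0], [-17, -18.7, 0, 0], [-20, -22, 0, 0], [-23, -25.3, 0, 0]], jaw=-0.8)

```text
time: 0.95
eef_pos: [0.3585, 0.249, 0.2415]
tcp_rot: [0.202, 0.979, -0.0, 0.0]
contact_force: [0.3, -0.1, 0.0]
gripper_width: 0.36
finger_force: 0.0
```

Request:
carry_out(rows=[[-3, -3.3, 0, 0], [-6, -6.6, 0, 0], [-9, -10, 0, 0], [-12, -13, 0, 0], [-15, -16, 0, 0], [-17, -18.3, 0, 0], [-17.9, -19.3, 0, 0], [-17.9, -19.3, 0, 0]])

```text
time: 1.75
eef_pos: [0.4469, 0.0014, 0.2414]
tcp_rot: [0.203, 0.979, 0.0, 0.0]
contact_force: [0.7, 0.3, 0.2]
gripper_width: 0.099
finger_force: 0.0
```

```bash
python3 - <<'E'
from h import *
save('wrist','w1');print(get_obs()['eef_pos'],get_obs()['tcp_rot'])
E
```

```text
[0.44599264 0.00271222 0.24131002] [ 2.02785043e-01  9.79223025e-01  3.36024320e-04 -6.17490735e-04]
```

View pics/w1.png

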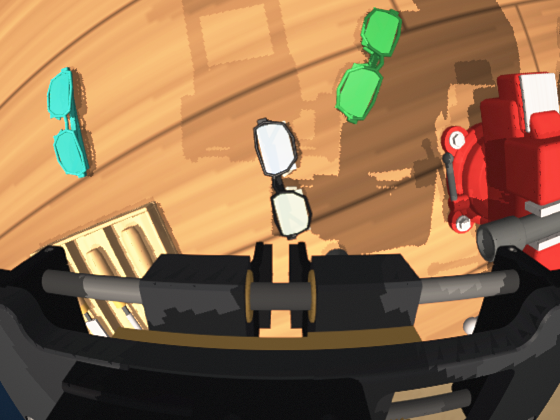

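The wrist view shows the black-rimmed glasses with lens centres at (276,148) and (292,213). The coupling end is at (488,240).

```bash
python3 - <<'E'
from h import *
for p in((276,148),(292,213),(284,182)):print(plane('w1',*p,.025,True))
print(plane('w1',488,240,.154,True))
E
```

```text
[0.4081 0.013  0.025 ]
[ 4.844e-01 -2.000e-04  2.500e-02]
[0.447  0.0058 0.025 ]
[0.5396 0.1636 0.154 ]
```

Request:
carry_out(rows=[[0, 0.3, 2, 0], [0, 0.3, 5, 0], [0, 0.3, 8, 0], [0, 0.3, 11, 0], [0, 0.3, 13.5, 0], [0, 0.3, 15.5, 0], [0, 0.3, 16.5, 0], [0, 0.3, 16.5, 0]])

```text
time: 2.6
eef_pos: [0.4463, 0.0067, 0.0757]
tcp_rot: [0.201, 0.98, 0.0, -0.002]
contact_force: [-1.2, -0.1, 0.1]
gripper_width: 0.099
finger_force: 0.0
```

Request:
carry_out(rows=[[0, 0, 0, 0], [0, 0, 0, 0], [0, 0, 0, 0], [0, 0, 0, 0], [0, 0, 0, 0], [0, 0, 0, 0], [0, 0, 0, 0], [0, 0, 0, 0]])

```text
time: 3.4
eef_pos: [0.4476, 0.0053, 0.0765]
tcp_rot: [0.202, 0.979, -0.0, -0.0]
contact_force: [0.3, 0.0, 0.6]
gripper_width: 0.098
finger_force: 0.0
```

Request:
carry_out(rows=[[0, 0, 0, 0], [0, 0, 0, 0], [0, 0, 0, 0], [0, 0, 0, 0], [0, 0, 0, 0], [0, 0, 0, 0], [0, 0, 0, 0], [0, 0, 0, 0]])

```text
time: 4.2
eef_pos: [0.4476, 0.0053, 0.0765]
tcp_rot: [0.202, 0.979, -0.0, 0.0]
contact_force: [0.1, -0.2, 0.2]
gripper_width: 0.099
finger_force: 0.0
```

Request:
carry_out(rows=[[0, 0, 0, 0], [0, 0, 0, 0], [0, 0, 0, 0], [0, 0, 0, 0], [0, 0, 0, 0], [0, 0, 0, 0], [0, 0, 0, 0], [0, 0, 0, 0]])

```text
time: 5.0
eef_pos: [0.4476, 0.0053, 0.0765]
tcp_rot: [0.202, 0.979, -0.0, -0.0]
contact_force: [-0.3, 0.1, 0.4]
gripper_width: 0.102
finger_force: 0.0
```

Request:
carry_out(rows=[[0, 0, -1, 0], [0, 0, -3, 0], [0, 0, -6, 0], [0, 0, -9, 0], [0, 0, -12, 0], [0, 0, -14.5, 0], [0, 0, -16, 0], [0, 0, -16, 0]])

```text
time: 5.8
eef_pos: [0.4489, 0.0051, 0.2392]
tcp_rot: [0.202, 0.979, -0.0, 0.003]
contact_force: [2.0, -0.9, -0.8]
gripper_width: 0.097
finger_force: 0.0
```

Request:
carry_out(rows=[[-2, -1.9, 0, 0], [-5, -4.8, 0, 0], [-8.3, -8, 0, 0], [-11.6, -11.2, 0, 0], [-15, -14.4, 0, 0], [-18.2, -17.5, 0, 0], [-21, -20.2, 0, 0], [-22.7, -21.8, 0, 0]])

```text
time: 6.6
eef_pos: [0.5701, -0.2877, 0.2351]
tcp_rot: [0.203, 0.979, -0.0, -0.0]
contact_force: [-0.2, -0.3, -0.4]
gripper_width: 0.1
finger_force: 0.0
```

Request:
carry_out(rows=[[0, 0, 0, 0], [0, 0, 0, 0]])

```text
time: 6.8
eef_pos: [0.5688, -0.2841, 0.2351]
tcp_rot: [0.202, 0.979, 0.001, -0.002]
contact_force: [-0.0, 0.8, 0.3]
gripper_width: 0.097
finger_force: 0.0
```

```bash
python3 - <<'E'
from h import *
save('wrist','w2');print(get_obs()['eef_pos'],get_obs()['tcp_rot'])
E
```

```text
[ 0.56867488 -0.28332981  0.23533717] [ 2.01970715e-01  9.79389804e-01  9.63013433e-04 -1.58558606e-03]
```

View pics/w2.png

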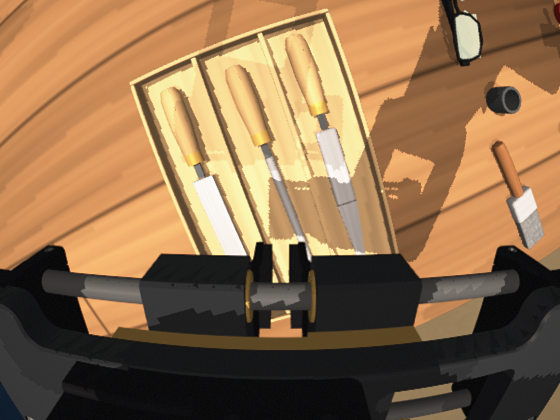

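The wrist view confirms the round file in the middle lane: handle end (236,68), ferrule (266,145), blade passing (288,205). Next I'll check how far sideways the tool is from it.

```bash
python3 - <<'E'
from h import *
for p,z in(((236,68),.019),((266,147),.019),((288,207),.015),((300,238),.014)):print(plane('w2',*p,z,True))
for p in((205,182),(325,125)):print(plane('w2',*p,.012,True))
E
```

```text
[ 0.4296 -0.2762  0.019 ]
[ 0.5238 -0.2817  0.019 ]
[ 0.5981 -0.2869  0.015 ]
[ 0.64   -0.2889  0.014 ]
[ 0.5323 -0.3642  0.012 ]
[ 0.5273 -0.2113  0.012 ]
```

Request:
carry_out(rows=[[0, 0, 2, 0], [0, 0, 5, 0], [0, 0, 8, 0], [0, 0, 11, 0], [0, 0, 13.5, 0], [0, 0, 15.5, 0], [0, 0, 16.7, 0], [0, 0, 16.7, 0]])

```text
time: 7.65
eef_pos: [0.5685, -0.2826, 0.068]
tcp_rot: [0.201, 0.979, 0.001, -0.002]
contact_force: [0.6, -1.4, 0.5]
gripper_width: 0.097
finger_force: 0.0
```

Request:
carry_out(rows=[[0, 0, 0, 0], [0, 0, 0, 0], [0, 0, 0, 0], [0, 0, 0, 0], [0, 0, 0, 0], [0, 0, 0, 0], [0, 0, 0, 0], [0, 0, 0, 0]])

```text
time: 8.45
eef_pos: [0.5698, -0.2847, 0.0695]
tcp_rot: [0.202, 0.979, 0.0, -0.0]
contact_force: [0.6, 0.1, -0.0]
gripper_width: 0.098
finger_force: 0.0
```

Request:
carry_out(rows=[[0, 0, 0, 0], [0, 0, 0, 0], [0, 0, 0, 0], [0, 0, 0, 0], [0, 0, 0, 0], [0, 0, 0, 0], [0, 0, 0, 0], [0, 0, 0, 0]])

```text
time: 9.25
eef_pos: [0.5698, -0.2847, 0.0696]
tcp_rot: [0.202, 0.979, -0.0, 0.0]
contact_force: [0.5, -0.2, 1.0]
gripper_width: 0.102
finger_force: 0.0
```

Request:
carry_out(rows=[[0, 0, 0, 0], [0, 0, 0, 0], [0, 0, 0, 0], [0, 0, 0, 0], [0, 0, 0, 0], [0, 0, 0, 0], [0, 0, 0, 0], [0, 0, 0, 0]])

```text
time: 10.05
eef_pos: [0.5698, -0.2847, 0.0696]
tcp_rot: [0.202, 0.979, -0.0, -0.0]
contact_force: [-0.9, 0.8, -0.2]
gripper_width: 0.103
finger_force: 0.0
```

Request:
carry_out(rows=[[0, 0, -2, 0], [0, 0, -5, 0], [0, 0, -9, 0], [0, 0, -13, 0], [0, 0, -17, 0], [0, 0, -21, 0], [0, 0, -24, 0], [0, 0, -25, 0]])

```text
time: 10.85
eef_pos: [0.5711, -0.2856, 0.3239]
tcp_rot: [0.202, 0.979, -0.002, 0.003]
contact_force: [-0.2, -0.3, 0.9]
gripper_width: 0.099
finger_force: 0.0
```

Request:
carry_out(rows=[[0.8, 1.8, 0, 0], [2.3, 5.5, 0, 0], [4.1, 9.7, 0, 0], [5.8, 13.8, 0, 0], [7.6, 18, 0, 0], [9.3, 22.1, 0, 0], [11.1, 26.3, 0, 0], [12.8, 30.4, 0, 0]])

```text
time: 11.65
eef_pos: [0.57, 0.0483, 0.3167]
tcp_rot: [0.202, 0.979, 0.0, -0.003]
contact_force: [-0.1, -0.3, 0.1]
gripper_width: 0.101
finger_force: 0.0
```

Request:
carry_out(rows=[[1.7, 4.1, 0, 0], [3.5, 8.3, 0, 0], [5.2, 12.4, 0, 0], [7, 16.6, 0, 0], [8.7, 20.7, 0, 0], [10.5, 24.9, 0, 0], [11.8, 28, 0, 0], [12.5, 29.7, 0, 0]])

```text
time: 12.45
eef_pos: [0.5724, 0.3706, 0.3162]
tcp_rot: [0.2, 0.98, -0.001, -0.003]
contact_force: [0.3, -0.2, -0.3]
gripper_width: 0.101
finger_force: 0.0
```

Request:
carry_out(rows=[[0, 0, 0, 0], [0, 0, 0, 0]])

```text
time: 12.65
eef_pos: [0.5744, 0.3665, 0.318]
tcp_rot: [0.202, 0.979, -0.001, -0.001]
contact_force: [-0.2, -0.7, -0.6]
gripper_width: 0.102
finger_force: 0.0
```

```bash
python3 - <<'E'
from h import *
save('wrist','w3');save('scene','s3');print(get_obs()['eef_pos'],get_obs()['tcp_rot'])
a=cv2.imread('pics/w3.png');b=cv2.imread('pics/s3.png')
cv2.imwrite('pics/z3.png',np.hstack([cv2.resize(a,(400,300)),cv2.resize(b[170:320,270:470],(400,300))]))
E
```

```text
[0.57516554 0.36558603 0.31900286] [ 2.02835166e-01  9.79212442e-01 -7.84823921e-04 -5.22380655e-04]
```

View pics/z3.png

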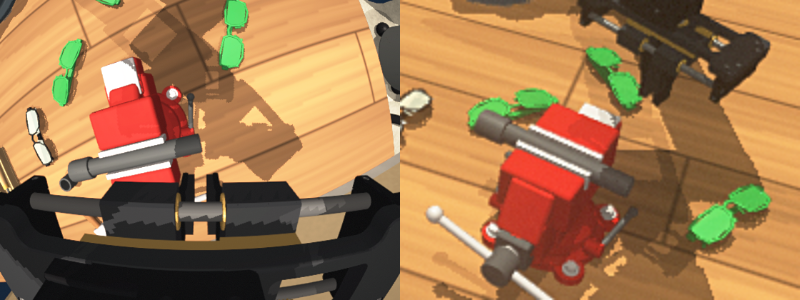

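The wrist half shows the bare sawn end at about (199,144) in the composite, which is (279,201) full size. In the scene half the sawn end is at (628,183), full size (384,261).

```bash
python3 - <<'E'
from h import *
print(plane('w3',279,201,.158,True),plane('s3',384.5,262,.154),plane('w3',69*1.4,171*1.4,.154,True))
E
```

```text
[0.5779 0.3629 0.158 ] [0.5732 0.3621 0.154 ] [0.5372 0.1518 0.154 ]
```

Request:
carry_out(rows=[[0, -0.2, 1, 0], [0, -0.2, 3, 0], [0, -0.2, 5, 0], [0, -0.2, 7, 0], [0, -0.2, 8.5, 0], [0, -0.2, 9.8, 0], [0, -0.2, 10.6, 0], [0, -0.2, 10.6, 0]])

```text
time: 13.55
eef_pos: [0.574, 0.3646, 0.2121]
tcp_rot: [0.202, 0.979, -0.001, -0.001]
contact_force: [0.2, -0.8, 0.1]
gripper_width: 0.102
finger_force: 0.0
```

Request:
carry_out(rows=[[0, 0, 0, 0], [0, 0, 0, 0], [0, 0, 0, 0], [0, 0, 0, 0], [0, 0, 0, 0], [0, 0, 0, 0], [0, 0, 0, 0], [0, 0, 0, 0]])

```text
time: 14.35
eef_pos: [0.5744, 0.3655, 0.2135]
tcp_rot: [0.202, 0.979, -0.0, -0.0]
contact_force: [0.0, -0.7, 0.8]
gripper_width: 0.096
finger_force: 0.0
```

Request:
carry_out(rows=[[0, 0, 0, 0], [0, 0, 0, 0], [0, 0, 0, 0], [0, 0, 0, 0], [0, 0, 0, 0], [0, 0, 0, 0], [0, 0, 0, 0], [0, 0, 0, 0]])

```text
time: 15.15
eef_pos: [0.5744, 0.3655, 0.2135]
tcp_rot: [0.202, 0.979, -0.0, -0.0]
contact_force: [-0.3, -0.0, -0.0]
gripper_width: 0.097
finger_force: 0.0
```

Request:
carry_out(rows=[[0, 0, 0, 0], [0, 0, 0, 0], [0, 0, 0, 0], [0, 0, 0, 0], [0, 0, 0, 0], [0, 0, 0, 0], [0, 0, 0, 0], [0, 0, 0, 0]])

```text
time: 15.95
eef_pos: [0.5745, 0.3655, 0.2136]
tcp_rot: [0.202, 0.979, -0.0, 0.0]
contact_force: [0.8, 0.0, -0.1]
gripper_width: 0.101
finger_force: 0.0
```

```bash
python3 - <<'E'
from h import *
print(get_obs()['eef_pos'])
print(close_job())
E
```

```text
[0.57446782 0.36551685 0.21355167]
the job is handed in; nothing more can be done
None
```

I pointed at the safety glasses, then the round file, then the pipe's sawn end, holding each for over two seconds with no sign of contact, and handed the job in at about 16 s while still over the sawn end; no verdict came back.

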